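# Load the lower stack-nest bin and stack the other on its ledges, half turned

### The arm

A 6-joint arm with a two-finger parallel gripper is mounted at the origin on a cart in front of the work surface, level with it; the furniture and walls round the work are solid. World frame = base frame: x ahead of the robot, y to its left, z up, the work surface at z = 0. Lengths are in mm, angles in rad, forces in N, time in s.
With the tool pointing down it reaches from about 275 to 725 mm from the base axis. Payload 15.9 kg.
Tool frame: the origin (TCP) lies midway between the tips of the shut fingers; the grasp point (between the pads) lies 19 mm behind it; z points along the fingers, y is the line along which they close (so a half turn about z gives the same grasp; the last joint's range is limited). The gripper opens to 85 mm and grips with 20 to 120 N. Pads are 22 mm wide; open, the fingers measure 114 mm over their backs; the gripper's body (76 mm by 85 mm) begins 54 mm behind the grasp point. The pads swing forward as they close: fully open they stand 13 mm farther back than shut.
Start: joints at [0, 0.213, -0.034, 1.323, 0, 1.571], TCP at [499.985, -0, 231.306] pointing down, gripper open.
Joint ranges: [-2.98, 2.98], [-0.74, 1.72], [-1.14, 1.35], [-2.1, 2.04], [-1.57, 1.44], [-3.14, 3.14]. Speed limits (rad/s): [1.89, 1.89, 2.39, 2.57, 3.14, 3.14].

### API

Orientations are given as a unit quaternion [w, x, y, z].
In Python, from rig import manip, cams, workorder gives the robot as it stands.
- The arm moves only by the tool move_arm, never from a script. Its argument "motion" is a list of rows, each a list of 7 numbers: the turn, a rotation vector about the tool's x, y, z as a fraction of full scale, then the shift along the tool's x, y, z as a fraction of full scale, then the opening, from 0 (shut) to 1 (fully open). In form: [[rx, ry, rz, tx, ty, tz, jaw], ...]. A call has 1 to 5 rows; each row is the pose to reach, as a shift and turn from the pose commanded when the call began, along the tool's axes at that moment, turning the shorter way round; what a row does not reach only later rows make up. Full scale, the value 1, is 0.2 m for a shift and 360 degrees for a turn. A row lasts 1/8 s, in which the tool goes at most 62.5 mm and 10.7 degrees, less where a joint would pass 70% of its speed; a pose out of reach is approached as far as the arm can. A call with a number of a shift or a turn outside -1 to 1 is refused whole. A call with a gripper value outside its range is refused whole. The fingers move at their own pace and stop on an object; "force" is the grip in N (left out, the last holds). Time passes only in rows, so rows that repeat a pose let the fingers close. It gives the time, the measured TCP pose, the force, the opening and the grip force at its end, in the units of the state.
- manip.sense(): the state, without advancing time (a new reading comes with each control period).
- cams.read_camera(name): name is "scene" or "side" or "wrist"; returns (picture, depth): 420x560x3 uint8, red, green, blue; 420x560 float32, mm along the optical axis (not along the pixel's ray), 0 where there is no reading.
- cams.camera_info(name): a dict with "camera_matrix" (3x3 intrinsics, pixels), "k1" (the pictures are not rectified: a ray, as slopes to the right and down, at radius r is drawn at 1 + k1 r^2 times it, then the intrinsics apply), "origin" and "orientation" of the camera in the world; the wrist camera has in their place "tool_from_camera" (4x4, takes a point from camera to tool coordinates, whose origin is the TCP and whose axes are the flange's). Camera axes: x right, y down, z forward; pixel columns grow to the right and rows downward; lengths in mm; the calibration is good to about 2 mm. A picture is of the moment at which its call begins: read the wrist's pose just before it. camera_info takes no time and is no camera call.
- workorder.close_job(): hands the job in; it is judged then, once.
The state is a dict: "time_s": time; "joints": joint angles; "joint_vel": joint speeds; "joint_efforts": joint torques, N m; "tcp_pos": TCP position; "tool_rot": TCP orientation; "force": force on the tool from outside, world axes, zero at the start; "ft_torque": the same for the moment, N m; "opening": finger opening in mm; "grasp_force": force on a finger pad.
Only numpy, scipy, OpenCV 4.12 (cv2) and the standard library are available. Lean on these libraries where they do the work, as an engineer would, in place of code of your own. Each camera call takes 0.05 s, during which the arm holds its last target. There are 200 camera calls.

### The job

The two supply bins are nested one inside the other. Take the green bin out and stand it on the desk, put the dark blue carton of needles in the blue bin, down on its floor, then put the green bin back on top turned half a turn, with its label at the other end from the blue bin's label, so that it stands level on the blue bin's ledges above the carton instead of nesting. Set the green bin down each time rather than dropping it, and do not disturb the other things on the desk.

Things in the scene. Friction and masses are not known exactly. Their poses are not given: they have to be found in the camera images.
- bottom_bin: blue open stack-nest bin, loose on the desk, 0.16 kg, 190 x 150 mm over the rim (long along x), 96 high; origin: centre of its underside, z up, label at its -x end. An upright rim band 9 mm thick (outer faces x = +-95, y = +-75) fills z = 76 to 96; below it 2.5 mm walls slope in to a floor 160 x 120 outside, 3 thick
- bottom_bin_floor (a point): on the blue bin's inner floor, 10 mm from its centre towards +x: middle of the space for the carton. Columns with ledges stand against the walls: two at the label end (y = +-30), one on each long side (x = +40), each up to 32 mm wide; between them at floor level the space is x = -59 to +77, y = -42 to +42 mm (widening upwards)
- bottom_bin_seat (a point): midway between the ledges (flat tops of the four columns, 76 mm above the blue bin's underside). A second bin held the same way round sinks over the columns, which enter recesses in its underside, to a step of 40 mm; turned half a turn it has no recess there and stands on the ledges with its origin here, with about 6 mm of play all round inside the rim band
- top_bin: green bin, about 0.16 kg, same moulding as the blue one: same sizes, origin and axes. At the start it is nested in the blue bin the same way round, origin 40 mm above the blue bin's, rim band (20 mm high) wholly above the blue rim; lifts straight out with 1 mm of play
- top_bin_rim_left (a point): top of the green rim band at the middle of its +y long side (x = 0, y = +71, z = 96 mm in its frame); the band, 9 mm thick and 20 mm high with upright faces along x, can be pinched here from above, closing along the bin's y
- top_bin_rim_right (a point): the same at the middle of its -y long side (y = -71 mm)
- bottom_bin_label (a point): middle of the white label card on the blue bin's rim (x = -95, y = 0, z = 86 mm in its frame)
- top_bin_label (a point): middle of the white label card on the green bin's rim (x = -95, y = 0, z = 86 mm in its frame)
- needle_carton: dark blue closed carton of injection needles, a solid box 66 x 118 x 46 mm (x, y, z), about 0.09 kg, standing on the desk on its long narrow side: its x points straight down (66 mm is its height), its y is level along its length and its z level across it; origin in the middle of one 66 x 118 face; grip it across its 46 mm
- needle_carton_middle (a point): middle of the carton, 23 mm from its origin along its z; 33 mm above what it stands on as it starts
- kidney_dish_1: white plastic kidney dish, 106 x 230 x 44 mm, loose, origin at the centre of its underside; leave alone
- label_roll: yellow roll of stickers lying flat, 67 mm across, 25 mm high, loose, origin at the centre of its underside; leave alone
- strip_box: small red and blue box, 26 x 70 x 16 mm, loose, origin at the centre of its underside; leave alone
Not all that is in view belongs to the job. Of the things that look like the needle_carton, the larger one is meant.

How it is judged:
By the outcome, as a careful person would: the job done as asked, in the order asked, and still so for the second after the job is handed in, with the robot touching nothing.
It also fails if it takes over 67 s, if anything falls off the work surface, if the arm or the gripper's body presses on something with over 40 N, if the wrist force passes 120 N, or if a joint passes its speed limit or range.

## Working session

There is one attempt and no reset: what is moved stays moved. The work goes in short steps, Python scripts to look and compute and a tool call to move; the robot and the scene stay as the last step left them, time stands still between calls to the robot, and variables do not carry over. Pictures are saved under pics/ and viewed, at most 10 in all, crops included, and the job is handed in when it is done.

Besides the shell and the picture viewer there is one more tool, called after ">>>" as name(argument=value, ...), one argument or row to a line, values as JSON. move_arm: Moves the arm, as the interface text tells. Its arguments: {"type":"object","properties":{"motion":{"type":"array","items":{"type":"array","items":{"type":"number","minimum":-1,"maximum":1}}},"force":{"type":"number"}},"required":["motion"]}

```bash
mkdir -p pics; ls; cat > h.py <<'E'
import numpy as np, cv2
from scipy.spatial.transform import Rotation as R
from rig import manip, cams, workorder
def rot(q): return R.from_quat([q[1],q[2],q[3],q[0]]).as_matrix()
def cam(name):
    s=manip.sense(); i=cams.camera_info(name); img,d=cams.read_camera(name)
    if name=='wrist':
        T=np.array(i['tool_from_camera']); Rt=rot(s['tool_rot'])
        Rc=Rt@T[:3,:3]; o=Rt@T[:3,3]+np.array(s['tcp_pos'])
    else:
        q=np.array(i['orientation']); Rc=rot(q) if q.size==4 else q; o=np.array(i['origin'])
    return img,d,np.array(i['camera_matrix']),i['k1'],Rc,o
def cloud(c):
    img,d,K,k1,Rc,o=c
    v,u=np.mgrid[:d.shape[0],:d.shape[1]]
    x=(u-K[0,2])/K[0,0]; y=(v-K[1,2])/K[1,1]
    rd=np.hypot(x,y); r=rd.copy()
    for _ in range(8): r=rd/(1+k1*r*r)
    s=1/(1+k1*r*r); 
    P=np.stack([x*s*d,y*s*d,d],-1)@Rc.T+o
    P[d<=0]=np.nan
    return P
E
python3 - <<'E'
from h import *
print(manip.sense())
for n in ['scene','side']:
    c=cam(n); cv2.imwrite(f'pics/{n}0.png',c[0][...,::-1]); print(n,c[5],c[4][:,2],c[3])
    np.savez(f'{n}0.npz',img=c[0],P=cloud(c))
E
```

```text
pics
{'time_s': 0.0, 'joints': array([-4.12378657e-05,  2.13403615e-01, -3.50268293e-02,  1.32349942e+00,
       -2.37140565e-05,  1.57081904e+00]), 'joint_vel': array([ 0.00018066,  0.00017751,  0.00080417, -0.00056577, -0.00074003,
        0.00087153]), 'joint_efforts': array([-1.43474466e-03, -6.86183596e+01,  4.87125492e+01,  1.75234705e-02,
       -1.83502889e-04, -7.31988712e-05]), 'tcp_pos': array([ 4.99673869e+02, -2.80896402e-02,  2.30805252e+02]), 'tool_rot': array([-3.92385079e-04,  7.07129274e-01,  7.07084060e-01, -4.09146025e-04]), 'force': array([-0.88599817,  0.11439072, -0.20652569]), 'ft_torque': array([-0.00376156, -0.00084885, -0.01986404]), 'grasp_force': 0.0, 'opening': 85.25913079441969}
scene [  33.19305191 -966.99667304  596.28658797] [ 0.43957805  0.79544993 -0.41716969] -0.12301408014032057
side [320.37149976 847.38880597 611.82880063] [ 0.23081467 -0.83301502 -0.50280272] -0.0017506968201137932
```

View pics/scene0.png

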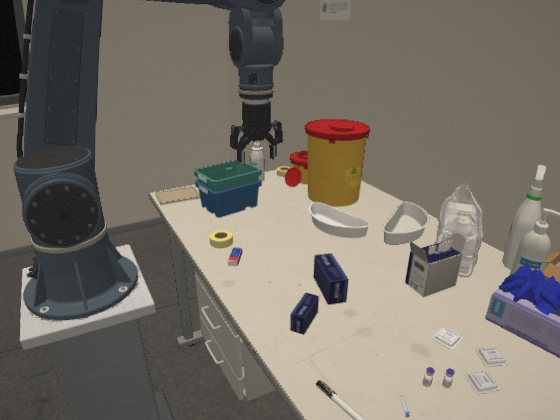

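View pics/side0.png

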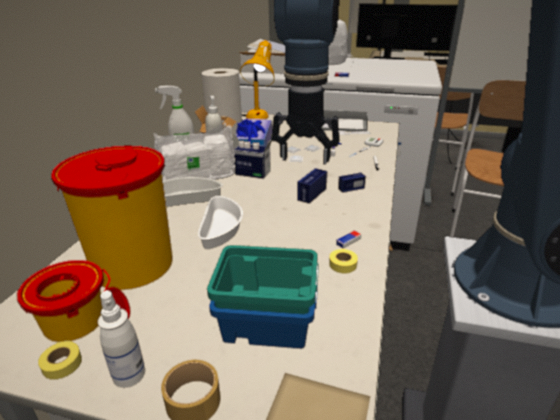

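The scene view shows the nested bins at (230,188), the large carton at (330,278), the small one at (305,313), the roll at (221,239) and the strip box at (235,256). The side view shows the bins at (265,290), the carton at (312,185) and the dishes at (222,220) and (190,190). Next I'll build a top-down map from depth.

```bash
python3 - <<'E'
from h import *
S=1.0
x0,x1,y0,y1=200,760,-400,400
M=np.zeros((x1-x0,y1-y0,3),np.uint8); Z=np.full(M.shape[:2],-1e9)
for n in ['scene','side']:
    f=np.load(n+'0.npz'); P=f['P'].reshape(-1,3); C=f['img'].reshape(-1,3)
    ok=np.isfinite(P).all(1); P=P[ok];C=C[ok]
    dk=(abs(P[:,2])<15)&(P[:,0]>300)&(P[:,0]<600)&(abs(P[:,1])<300)
    print(n,'desk z',np.median(P[dk,2]))
    hsv=cv2.cvtColor(C[None],cv2.COLOR_RGB2HSV)[0].astype(int)
    box=(P[:,0]>250)&(P[:,0]<800)&(abs(P[:,1])<450)&(P[:,2]>8)&(P[:,2]<200)
    for nm,m in dict(green=(hsv[:,0]>70)&(hsv[:,0]<95)&(hsv[:,1]>120),blue=(hsv[:,0]>=98)&(hsv[:,0]<130)&(hsv[:,1]>120),yellow=(hsv[:,0]>22)&(hsv[:,0]<32)&(hsv[:,1]>120)).items():
        q=P[box&m]
        # cluster on grid
        g=np.zeros((110,180),np.uint8); gi=((q[:,0]-250)/5).astype(int).clip(0,109); gj=((q[:,1]+450)/5).astype(int).clip(0,179); g[gi,gj]=1
        g2=cv2.dilate(g,np.ones((3,3),np.uint8)); k,l=cv2.connectedComponents(g2)
        for a in range(1,k):
            s=q[l[gi,gj]==a]
            if len(s)<80: continue
            zt=np.percentile(s[:,2],97); t=s[s[:,2]>zt-6]
            r=cv2.minAreaRect(t[:,:2].astype(np.float32))
            print(n,nm,len(s),'ztop %.0f'%zt,'x',np.percentile(s[:,0],[1,99]).round(),'y',np.percentile(s[:,1],[1,99]).round(),'rect',np.round(r[0]),np.round(r[1]),round(r[2],1))
    i=(P[:,0].round()-x0).astype(int); j=(y1-P[:,1].round()).astype(int)
    o=(i>=1)&(i<x1-x0-1)&(j>=1)&(j<y1-y0-1)&(P[:,2]<190)
    for a,b,z,c in sorted(zip(i[o],j[o],P[o,2],C[o]),key=lambda t:t[2]):
        w=M[a-1:a+2,b-1:b+2]; zz=Z[a-1:a+2,b-1:b+2]; m=zz<z; w[m]=c; zz[m]=z
M=M[::-1].copy()
for y in range(-400,401,100): cv2.line(M,(y1-y,0),(y1-y,559),(255,0,0),1); 
for x in range(200,760,100): cv2.line(M,(0,x1-1-x),(799,x1-1-x),(255,0,0),1)
cv2.imwrite('pics/map.png',M[...,::-1])
E
```

```text
scene desk z 0.015526847087414808
scene blue 1192 ztop 94 x [420. 600.] y [177. 294.] rect [492. 216.] [121. 219.] 62.2
side desk z -0.5917415810101829
side green 6256 ztop 136 x [419. 607.] y [188. 349.] rect [514. 267.] [188. 149.] 9.1
side blue 199 ztop 47 x [390. 458.] y [-387. -338.] rect [ 424. -369.] [74. 26.] 39.4
side blue 2919 ztop 96 x [417. 591.] y [307. 349.] rect [504. 325.] [187.  37.] 12.4
side blue 344 ztop 67 x [507. 569.] y [-346. -241.] rect [ 537. -299.] [111.  41.] 72.3
side blue 303 ztop 94 x [727. 800.] y [-432. -373.] rect [ 751. -414.] [46. 44.] 81.7
side yellow 391 ztop 26 x [364. 425.] y [ 6. 69.] rect [395.  37.] [61. 67.] 9.4
```

View pics/map.png

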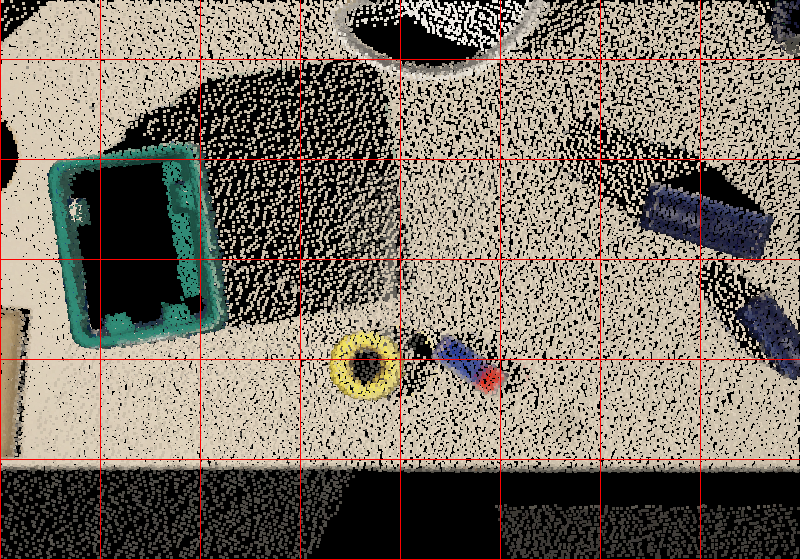

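The map shows the bins at about (514,267) with yaw about 9°. The two-column (label) end faces the robot. The carton is at about (537,-299). The area around (545,0) is free for the green bin. I'll move over the bins for a wrist view.

>>> move_arm(
  motion=[
    [0,0,-0.03,0.2,0,0,1],
    [0,0,-0.06,0.45,0,-0.1,1],
    [0,0,-0.09,0.7,0,-0.2,1],
    [0,0,-0.12,0.9,0,-0.25,1],
    [0,0,-0.14,0.95,0,-0.25,1],
  ],
)

```text
time_s: 0.72
tcp_pos: [499.9, 192.3, 281.5]
tool_rot: [0.0, 0.335, 0.942, 0.0]
force: [-0.8, -1.2, -1.1]
opening: 85.5
grasp_force: 0.0
```

>>> move_arm(
  motion=[
    [0,0,-0.03,0,0,0,1],
    [0,0,-0.06,0,0,0,1],
    [0,0,-0.09,0,0,0,1],
    [0,0,-0.12,0,0,0,1],
    [0,0,-0.135,0,0,0,1],
  ],
)

```text
time_s: 1.35
tcp_pos: [499.8, 189.9, 280.9]
tool_rot: [-0.0, -0.081, 0.997, -0.0]
force: [0.1, 0.8, 0.1]
opening: 85.4
grasp_force: 0.0
```

```bash
python3 - <<'E'
from h import *
s=manip.sense(); print(s['time_s'],s['tcp_pos'],np.degrees(s['joints']).round(1),rot(s['tool_rot']).round(2).tolist())
c=cam('wrist'); P=cloud(c); np.savez('w1.npz',img=c[0],P=P); cv2.imwrite('pics/w1.png',c[0][...,::-1])
print(c[5],c[4].round(2).tolist())
for n in ['scene0','side0']:
    f=np.load(n+'.npz');Q=f['P'].reshape(-1,3)
    Q=Q[np.isfinite(Q).all(1)]
    m=(Q[:,0]>250)&(Q[:,0]<720)&(Q[:,1]>300)&(Q[:,1]<520)&(Q[:,2]>60)
    Q=Q[m]; g=((Q[:,0]//40).astype(int)*40,(Q[:,1]//40).astype(int)*40)
    for a in sorted(set(zip(*g))):
        k=(g[0]==a[0])&(g[1]==a[1]); 
        if k.sum()>15: print(n,a,int(Q[k,2].max()),end='; ')
    print()
E
```

```text
1.35 [499.82173062 189.94645244 280.94761814] [20.8 16.4 10.7 84.3  0.  11.5] [[-0.99, -0.16, -0.0], [-0.16, 0.99, -0.0], [0.0, -0.0, -1.0]]
[427.16414419 178.4701053  424.1851504 ] [[-0.16, 0.94, 0.29], [0.99, 0.15, 0.05], [-0.0, 0.29, -0.96]]
scene0 (np.int64(400), np.int64(280)) 135; scene0 (np.int64(440), np.int64(280)) 135; scene0 (np.int64(440), np.int64(320)) 135; scene0 (np.int64(480), np.int64(320)) 134; scene0 (np.int64(520), np.int64(280)) 113; scene0 (np.int64(520), np.int64(320)) 134; scene0 (np.int64(560), np.int64(280)) 125; scene0 (np.int64(560), np.int64(320)) 136; scene0 (np.int64(680), np.int64(400)) 163; scene0 (np.int64(680), np.int64(440)) 159; 
side0 (np.int64(400), np.int64(280)) 137; side0 (np.int64(400), np.int64(320)) 137; side0 (np.int64(440), np.int64(280)) 134; side0 (np.int64(440), np.int64(320)) 137; side0 (np.int64(480), np.int64(320)) 137; side0 (np.int64(520), np.int64(320)) 137; side0 (np.int64(560), np.int64(280)) 136; side0 (np.int64(560), np.int64(320)) 137; side0 (np.int64(680), np.int64(400)) 186; side0 (np.int64(680), np.int64(440)) 188;
```

View pics/w1.png

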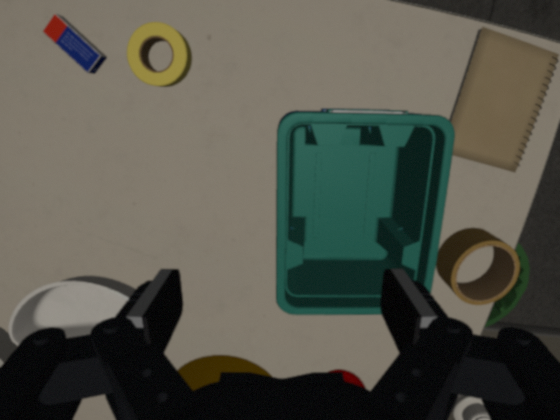

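The wrist view shows the green bin spanning (277..453, 110..315), with the label card at (365,111) on the robot side. No obstacle stands near its rims. I'll fit the rim.

```bash
cat >> h.py <<'E'
def fitrect(P,img,zlo,zhi,hue,xr,yr,smin=100):
    h=cv2.cvtColor(img,cv2.COLOR_RGB2HSV).astype(int)
    m=(h[...,0]>hue[0])&(h[...,0]<hue[1])&(h[...,1]>smin)&(P[...,2]>zlo)&(P[...,2]<zhi)&(P[...,0]>xr[0])&(P[...,0]<xr[1])&(P[...,1]>yr[0])&(P[...,1]<yr[1])
    q=P[m]; r=cv2.minAreaRect(q[:,:2].astype(np.float32))
    return np.median(q[:,2]).round(1),len(q),np.round(r[0],1),np.round(r[1],1),round(r[2],1)
E
python3 - <<'E'
from h import *
for n in ['w1','side0','scene0']:
    f=np.load(n+'.npz')
    for z in (129,132): print(n,fitrect(f['P'],f['img'],z,145,(68,98),(380,640),(150,380)))
f=np.load('w1.npz');P=f['P']; 
# desk under wrist
m=(abs(P[...,2])<15);print('desk',np.median(P[m][:,2]))
m=(P[...,2]>131)&(P[...,2]<145)&(P[...,0]>380)&(P[...,0]<640); q=P[m]
a=np.radians(9.1)
for a in np.radians([8,8.5,9,9.5,10]):
    u=q[:,:2]@[np.cos(a),np.sin(a)]; v=q[:,:2]@[-np.sin(a),np.cos(a)]
    print(np.degrees(a),np.percentile(u,[.5,99.5]),np.percentile(v,[.5,99.5]))
E
```

```text
w1 (np.float64(136.1), 6304, array([514.2, 264. ]), array([190.4, 148.8]), 9.0)
w1 (np.float64(136.2), 5906, array([514.2, 264. ]), array([190.4, 148.8]), 9.0)
side0 (np.float64(134.7), 1370, array([513.2, 266.9]), array([188.9, 149.9]), 8.5)
side0 (np.float64(135.0), 1098, array([513.8, 266.7]), array([187.9, 149.5]), 8.5)
scene0 (np.float64(132.7), 218, array([513.5, 259.6]), array([189.6, 153.9]), 9.1)
scene0 (np.float64(133.4), 151, array([513.9, 260.9]), array([188.4, 151.5]), 9.1)
desk 0.6567230016419785
8.0 [450.91336758 641.66203604] [114.49062922 264.31636377]
8.5 [452.57312325 643.14496729] [109.96056705 259.30044728]
9.0 [454.14018416 644.64019663] [104.95821445 254.51607876]
9.5 [455.79275037 646.08865296] [ 99.78599401 249.96007971]
10.0 [457.22525201 647.55375739] [ 94.59340489 245.46265924]
```

>>> move_arm(
  motion=[
    [0,0,0,-0.129,0,0.1,0.5],
    [0,0,0,-0.129,0,0.3,0.5],
    [0,0,0,-0.129,0,0.5,0.5],
    [0,0,0,-0.129,0,0.65,0.5],
    [0,0,0,-0.129,0,0.65,0.5],
  ],
)

```text
time_s: 2.02
tcp_pos: [524.0, 193.5, 149.4]
tool_rot: [-0.002, -0.078, 0.997, -0.001]
force: [-0.0, 0.3, 0.6]
opening: 42.5
grasp_force: 0.0
```

>>> move_arm(
  motion=[
    [0,0,0,0,0,0.06,0.4],
    [0,0,0,0,0,0.12,0.4],
    [0,0,0,0,0,0.16,0.4],
    [0,0,0,0,0,0.195,0.4],
    [0,0,0,0,0,0.195,0.35],
  ],
)

```text
time_s: 2.65
tcp_pos: [525.2, 194.0, 111.9]
tool_rot: [-0.0, -0.078, 0.997, -0.0]
force: [0.2, 0.9, 1.1]
opening: 29.8
grasp_force: 0.0
```

>>> move_arm(
  motion=[
    [0,0,0,0,0,0,0.2],
    [0,0,0,0,0,0,0.1],
    [0,0,0,0,0,0,0],
    [0,0,0,0,0,0,0],
    [0,0,0,0,0,0,0],
  ],
  force=60,
)

```text
time_s: 3.28
tcp_pos: [525.9, 194.2, 113.1]
tool_rot: [0.001, -0.078, 0.997, 0.0]
force: [-1.0, -2.0, 6.7]
opening: 9.2
grasp_force: 58.7
```

>>> move_arm(
  motion=[
    [0,0,0,0,0,-0.03,0],
    [0,0,0,0,0,-0.07,0],
    [0,0,0,0,0,-0.12,0],
    [0,0,0,0,0,-0.18,0],
    [0,0,0,0,0,-0.25,0],
  ],
)

```text
time_s: 3.9
tcp_pos: [525.5, 194.0, 163.3]
tool_rot: [0.0, -0.078, 0.997, -0.0]
force: [0.5, 0.4, -1.6]
opening: 7.9
grasp_force: 58.5
```

>>> move_arm(
  motion=[
    [0,0,0,0,0,-0.08,0],
    [0,0,0,0,0,-0.16,0],
    [0,0,0,0,0,-0.24,0],
    [0,0,0,0,0,-0.3,0],
    [0,0,0,0,0,-0.3,0],
  ],
)

```text
time_s: 4.53
tcp_pos: [525.9, 194.2, 223.3]
tool_rot: [0.001, -0.078, 0.997, 0.0]
force: [0.1, -0.9, -2.2]
opening: 8.3
grasp_force: 58.5
```

```bash
python3 - <<'E'
from h import *
s=manip.sense(); print(s['tcp_pos'],s['force'],s['opening'])
c=cam('side'); P=cloud(c); np.savez('s1.npz',img=c[0],P=P); cv2.imwrite('pics/s1.png',c[0][...,::-1])
E
```

```text
[525.93873275 194.19296882 223.27528583] [ 0.08073822 -0.931287   -2.1861363 ] 8.296223039009611
```

View pics/s1.png

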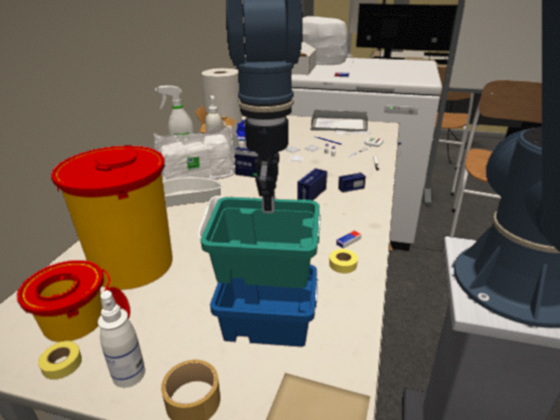

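The green bin is lifted clear at (265,240), with the blue bin still in place at (265,305). I'll carry it towards the free area and check tilt from the cloud.

>>> move_arm(
  motion=[
    [0,0,0,0,-0.1,0,0],
    [0,0,0,0,-0.25,0,0],
    [0,0,0,0,-0.4,0,0],
    [0,0,0,0,-0.55,0,0],
    [0,0,0,0,-0.7,0,0],
  ],
)

```text
time_s: 5.2
tcp_pos: [547.1, 53.8, 221.7]
tool_rot: [-0.0, -0.078, 0.997, -0.0]
force: [-0.5, -0.1, -1.0]
opening: 8.6
grasp_force: 58.5
```

>>> move_arm(
  motion=[
    [0,0,0,0,-0.2,0,0],
    [0,0,0,0.01,-0.4,0.1,0],
    [0,0,0,0.01,-0.55,0.2,0],
    [0,0,0,0.01,-0.64,0.25,0],
    [0,0,0,0.01,-0.66,0.25,0],
  ],
)

```text
time_s: 5.82
tcp_pos: [565.5, -75.8, 171.7]
tool_rot: [-0.001, -0.078, 0.997, 0.0]
force: [-0.0, 0.7, -1.5]
opening: 8.8
grasp_force: 58.5
```

```bash
python3 - <<'E'
from h import *
def tilt(P,img,zr,xr,yr):
    h=cv2.cvtColor(img,cv2.COLOR_RGB2HSV).astype(int)
    m=(h[...,0]>68)&(h[...,0]<98)&(h[...,1]>100)&(P[...,2]>zr[0])&(P[...,2]<zr[1])&(P[...,0]>xr[0])&(P[...,0]<xr[1])&(P[...,1]>yr[0])&(P[...,1]<yr[1])
    q=P[m]
    for _ in range(3):
        A=np.c_[q[:,:2]-q[:,:2].mean(0),np.ones(len(q))]; c=np.linalg.lstsq(A,q[:,2],rcond=None)[0]; r=q[:,2]-A@c; q=q[abs(r)<5+3*0]
    print('slopes deg',np.degrees(c[:2]),c[2],len(q),q[:,:2].mean(0))
s=manip.sense(); print(s['time_s'],s['tcp_pos'],s['force'],s['opening'])
c=cam('side');P=cloud(c); np.savez('s2.npz',img=c[0],P=P)
print(fitrect(P,c[0],178-50-12,178-50+90,(68,98),(420,700),(-120,120)))
h=cv2.cvtColor(c[0],cv2.COLOR_RGB2HSV).astype(int)
m=(h[...,0]>68)&(h[...,0]<98)&(h[...,1]>100)&(P[...,0]>400)&(P[...,0]<720)&(abs(P[...,1])<140)&(P[...,2]>40)&(P[...,2]<300)
q=P[m]; zb=s['tcp_pos'][2]+24
for y in range(-100,120,20):
    k=(q[:,1]>=y)&(q[:,1]<y+20)
    if k.sum()>20: print(y,k.sum(),np.percentile(q[k,2],[1,50,99]).round(1))
c=cam('wrist');P=cloud(c);h=cv2.cvtColor(c[0],cv2.COLOR_RGB2HSV).astype(int)
m=(h[...,0]>68)&(h[...,0]<98)&(h[...,1]>100)&(P[...,2]>zb-20)&(P[...,2]<zb+25)
print(m.sum(),fitrect(P,c[0],zb-15,zb+15,(68,98),(400,720),(-140,140)))
q=P[m]
for x in (450,500,550,600,650):
  for y in (-80,-50,0,40,60,80):
    k=(abs(q[:,0]-x)<20)&(abs(q[:,1]-y)<10)
    if k.sum()>20: print(x,y,np.percentile(q[k,2],[50,95]).round(1),end=' | ')
tilt(P,c[0],(zb-15,zb+25),(400,720),(-140,140))
# free area
f=np.load('side0.npz')['P']; f2=np.load('scene0.npz')['P']
for Q in (f,f2,P):
    m=(Q[...,0]>430)&(Q[...,0]<675)&(abs(Q[...,1]+5)<95)&(Q[...,2]>6)&(Q[...,2]<60); print('occ',m.sum())
E
```

```text
5.825 [565.52432959 -75.83531688 171.66208051] [-0.03609257  0.70293162 -1.48978869] 8.823980897502983
(np.float64(160.1), 3931, array([553.2,  -3.9]), array([192.7, 154.3]), 8.1)
-100 126 [125.3 177.6 194.1]
-80 1174 [117.6 159.4 194.3]
-60 482 [119.  156.5 193.9]
-40 131 [133.1 165.7 193.7]
-20 68 [142.1 175.7 192.7]
0 90 [154.  174.6 191.3]
20 99 [ 97.3 138.7 189.3]
40 1289 [ 96.9 134.3 187. ]
60 853 [107.9 171.4 187. ]
80 25 [170.1 181.6 186.8]
17617 (np.float64(194.7), 16275, array([543.6, -13.8]), array([167.3, 161.2]), 8.9)
450 -50 [193.2 194.5] | 450 0 [190.2 191.6] | 500 -80 [195.7 196.8] | 550 -80 [195.8 197. ] | 550 -50 [215.9 220.1] | 550 60 [177.4 180.4] | 600 -80 [195.9 196.8] | 600 60 [181.9 187.5] | 600 80 [187.1 188.3] | slopes deg [ 0.32040668 -4.03835097] 193.6868896714522 15723 [507.90182999 -52.9518335 ]
occ 0
occ 0
occ 0
```

The bin hangs with its far side about 3.3° low. I'll counter-tilt the tool and lower it.

>>> move_arm(
  motion=[
    [-0.004,0,0,0,0,0.1,0],
    [-0.009,0,0,0,0,0.2,0],
    [-0.009,0,0,0,0,0.3,0],
    [-0.009,0,0,0,0,0.38,0],
    [-0.009,0,0,0,0,0.44,0],
  ],
)

```text
time_s: 6.55
tcp_pos: [565.6, -74.7, 82.9]
tool_rot: [-0.003, -0.078, 0.997, 0.029]
force: [-0.4, -0.3, -1.6]
opening: 8.5
grasp_force: 58.6
```

```bash
python3 - <<'E'
from h import *
s=manip.sense(); print(s['tcp_pos'],s['force'],s['opening'],rot(s['tool_rot']).round(3).tolist())
c=cam('side');P=cloud(c)
h=cv2.cvtColor(c[0],cv2.COLOR_RGB2HSV).astype(int)
m=(h[...,0]>68)&(h[...,0]<98)&(h[...,1]>100)&(P[...,0]>400)&(P[...,0]<720)&(abs(P[...,1])<140)&(P[...,2]>-10)&(P[...,2]<300)
q=P[m]
for y in range(-100,100,20):
    k=(q[:,1]>=y)&(q[:,1]<y+20)
    if k.sum()>20: print(y,k.sum(),np.percentile(q[k,2],[1,50,99]).round(1))
E
```

```text
[565.61243938 -74.70393587  82.8850688 ] [-0.40038466 -0.27339425 -1.64064909] 8.534977250327278 [[-0.988, -0.156, -0.01], [-0.157, 0.986, 0.056], [0.001, 0.057, -0.998]]
-100 104 [ 65.8  95.6 106.4]
-80 1045 [ 26.5  69.7 105.6]
-60 517 [ 26.7  66.5 105.4]
-40 135 [ 42.1  77.6 106.1]
-20 60 [ 52.5  90.  106.9]
0 77 [ 66.4  86.  107. ]
20 48 [ 46.9 104.3 107. ]
40 1097 [ 15.9  52.5 105.5]
60 894 [ 20.1  87.5 106.2]
80 30 [ 89.9  99.3 104.7]
```

>>> move_arm(
  motion=[
    [0,0,0,0,0,0.015,0],
    [0,0,0,0,0,0.03,0],
    [0,0,0,0,0,0.04,0],
    [0,0,0,0,0,0.048,0],
    [0,0,0,0,0,0.053,0],
  ],
)

```text
time_s: 7.22
tcp_pos: [566.0, -74.3, 73.8]
tool_rot: [-0.002, -0.078, 0.997, 0.028]
force: [-0.4, 0.1, -1.3]
opening: 9.0
grasp_force: 58.6
```

```bash
python3 - <<'E'
from h import *
s=manip.sense(); print(s['tcp_pos'],s['force'],s['ft_torque'],s['opening'])
c=cam('side');P=cloud(c)
h=cv2.cvtColor(c[0],cv2.COLOR_RGB2HSV).astype(int)
m=(h[...,0]>68)&(h[...,0]<98)&(h[...,1]>100)&(P[...,0]>400)&(P[...,0]<720)&(abs(P[...,1])<140)&(P[...,2]>-10)&(P[...,2]<300)
q=P[m]
for y in range(-100,100,20):
    k=(q[:,1]>=y)&(q[:,1]<y+20)
    if k.sum()>20: print(y,k.sum(),np.percentile(q[k,2],[1,50,99]).round(1))
E
```

```text
[566.02665788 -74.33403733  73.77772709] [-0.42785607  0.05917442 -1.27092928] [-0.10771196 -0.05006044 -0.04430738] 8.951747705352263
-100 92 [65.2 86.3 96.8]
-80 1036 [16.4 60.6 96.7]
-60 546 [17.8 56.4 96.8]
-40 124 [28.4 67.2 97.1]
-20 66 [40.1 77.4 97.7]
0 84 [52.1 76.6 97.3]
20 53 [38.9 94.3 97.1]
40 1021 [ 6.7 40.8 96.2]
60 924 [ 9.7 72.5 97.2]
80 38 [79.5 88.8 96.4]
```

>>> move_arm(
  motion=[
    [0,0,0,0,0,0.004,0],
    [0,0,0,0,0,0.007,0],
    [0,0,0,0,0,0.008,0],
  ],
)

```text
time_s: 7.65
tcp_pos: [566.1, -74.5, 72.9]
tool_rot: [-0.002, -0.078, 0.997, 0.028]
force: [-4.9, -3.0, 11.9]
opening: 8.6
grasp_force: 60.3
```

>>> move_arm(
  motion=[
    [0,0,0,0,0,0,0.2],
    [0,0,0,0,0,0,0.4],
    [0.005,0,0,0,0,-0.05,0.4],
    [0.009,0,0,0,0,-0.25,0.5],
    [0.009,0,0,0,0,-0.5,0.7],
  ],
)

```text
time_s: 8.28
tcp_pos: [566.2, -79.3, 173.2]
tool_rot: [-0.001, -0.079, 0.997, -0.001]
force: [0.5, -0.2, 0.0]
opening: 58.8
grasp_force: 0.0
```

>>> move_arm(
  motion=[
    [0,0,-0.02,0.1,-0.1,-0.15,1],
    [0,0,-0.04,0.2,-0.25,-0.3,1],
    [0,0,-0.06,0.315,-0.4,-0.4,1],
    [0,0,-0.085,0.315,-0.55,-0.4,1],
    [0,0,-0.09,0.315,-0.6,-0.4,1],
  ],
)

```text
time_s: 8.9
tcp_pos: [523.3, -209.7, 252.9]
tool_rot: [0.0, -0.354, 0.935, -0.001]
force: [-0.4, -0.3, 0.8]
opening: 85.5
grasp_force: 0.0
```

>>> move_arm(
  motion=[
    [0,0,-0.02,0.08,-0.15,0,1],
    [0,0,-0.045,0.16,-0.25,0,1],
    [0,0,-0.07,0.24,-0.4,0,1],
    [0,0,-0.085,0.265,-0.418,0,1],
    [0,0,-0.085,0.265,-0.418,0,1],
  ],
)

```text
time_s: 9.52
tcp_pos: [538.8, -306.2, 252.3]
tool_rot: [-0.0, -0.587, 0.809, -0.0]
force: [-0.3, 0.1, 0.2]
opening: 85.2
grasp_force: 0.0
```

```bash
python3 - <<'E'
from h import *
s=manip.sense(); print(s['tcp_pos'],np.degrees(s['joints']).round(1),rot(s['tool_rot']).round(3).tolist())
c=cam('wrist');P=cloud(c); np.savez('w2.npz',img=c[0],P=P); cv2.imwrite('pics/w2.png',c[0][...,::-1])
m=(P[...,2]>60)&(P[...,2]<75)&(P[...,0]>440)&(P[...,0]<640)&(P[...,1]<-200)
q=P[m]; print(np.median(q[:,2]),len(q),cv2.minAreaRect(q[:,:2].astype(np.float32)))
c=cam('side');P=cloud(c);np.savez('s3.npz',img=c[0],P=P)
print('green',fitrect(P,c[0],88,105,(68,98),(420,700),(-120,120)))
print('blue',fitrect(P,c[0],88,105,(98,130),(380,640),(150,380)))
m=(P[...,2]>58)&(P[...,2]<75)&(P[...,0]>440)&(P[...,0]<640)&(P[...,1]<-230)&(P[...,1]>-370)
q=P[m]; print(np.median(q[:,2]),len(q),cv2.minAreaRect(q[:,:2].astype(np.float32)))
E
```

```text
[ 538.84682988 -306.22062629  252.34548661] [ -29.6   27.2   22.2   85.    -0.  -101.5] [[-0.31, -0.951, 0.0], [-0.951, 0.31, -0.001], [0.001, -0.0, -1.0]]
66.63981987600698 5521 ((539.5927124023438, -305.8966979980469), (118.18644714355469, 46.311241149902344), 73.54347229003906)
green (np.float64(93.9), 729, array([555.4,  -3.9]), array([188.4, 154.9]), 10.0)
blue (np.float64(94.5), 1403, array([514.2, 262.8]), array([187.9, 149.9]), 9.3)
65.07812956406667 301 ((537.9654541015625, -304.6871032714844), (123.74229431152344, 48.002288818359375), 74.7372817993164)
```

View pics/w2.png

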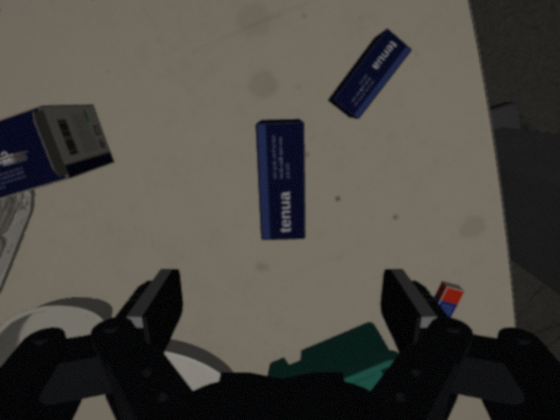

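The wrist view shows the large carton at (280,180), aligned with the fingers, and the small carton clear at (370,75). I'll grasp.

>>> move_arm(
  motion=[
    [0,0,-0.004,0,0,0.2,0.9],
    [0,0,-0.004,0,0,0.4,0.9],
    [0,0,-0.004,0,0,0.6,0.9],
    [0,0,-0.004,0,0,0.8,0.9],
    [0,0,-0.004,0,0,0.85,0.9],
  ],
)

```text
time_s: 10.25
tcp_pos: [537.7, -304.6, 80.2]
tool_rot: [-0.001, -0.598, 0.802, 0.001]
force: [0.4, -0.6, -0.0]
opening: 76.4
grasp_force: 0.0
```

>>> move_arm(
  motion=[
    [0,0,0,0,0,0.1,0.9],
    [0,0,0,0,0,0.18,0.9],
    [0,0,0,0,0,0.24,0.8],
    [0,0,0,0,0,0.245,0.7],
    [0,0,0,0,0,0.245,0.6],
  ],
)

```text
time_s: 10.88
tcp_pos: [539.2, -306.1, 33.5]
tool_rot: [0.0, -0.598, 0.802, -0.0]
force: [-0.7, -0.4, -0.1]
opening: 51.4
grasp_force: 0.0
```

>>> move_arm(
  motion=[
    [0,0,0,0,0,0,0.5],
    [0,0,0,0,0,0,0.4],
    [0,0,0,0,0,0,0.3],
    [0,0,0,0,0,0,0.3],
    [0,0,0,0,0,0,0.3],
  ],
  force=40,
)

```text
time_s: 11.5
tcp_pos: [539.4, -306.3, 33.8]
tool_rot: [0.0, -0.598, 0.802, -0.001]
force: [-0.8, 0.1, 5.8]
opening: 45.2
grasp_force: 42.1
```

>>> move_arm(
  motion=[
    [0,0,0,0,0,-0.1,0.3],
    [0,0,0,0,0,-0.3,0.3],
    [0,0,0,0,0,-0.5,0.3],
    [0,0,0,0,0,-0.7,0.3],
    [0,0,0,0,0,-0.88,0.3],
  ],
)

```text
time_s: 12.12
tcp_pos: [538.8, -306.0, 210.7]
tool_rot: [0.0, -0.598, 0.802, -0.0]
force: [0.7, -0.1, -1.9]
opening: 45.6
grasp_force: 41.3
```

>>> move_arm(
  motion=[
    [0,0,0.015,-0.15,0.04,0,0.3],
    [0,0,0.035,-0.35,0.1,0,0.3],
    [0,0,0.06,-0.55,0.16,0,0.3],
    [0,0,0.08,-0.75,0.22,0,0.3],
    [0,0,0.09,-0.863,0.256,0,0.3],
  ],
)

```text
time_s: 12.75
tcp_pos: [538.8, -124.1, 209.2]
tool_rot: [0.0, -0.35, 0.937, 0.0]
force: [0.5, 0.3, -1.0]
opening: 45.5
grasp_force: 41.5
```

>>> move_arm(
  motion=[
    [0,0,0.02,-0.12,0.147,0,0.3],
    [0,0,0.04,-0.24,0.293,0,0.3],
    [0,0,0.06,-0.36,0.44,0,0.3],
    [0,0,0.08,-0.5,0.6,0,0.3],
    [0,0,0.089,-0.605,0.733,0,0.3],
  ],
)

```text
time_s: 13.38
tcp_pos: [533.8, 65.6, 209.1]
tool_rot: [0.0, -0.077, 0.997, 0.0]
force: [0.1, -0.0, -1.1]
opening: 45.4
grasp_force: 41.5
```

>>> move_arm(
  motion=[
    [0,0,0,-0.02,0.2,0,0.3],
    [0,0,0,-0.04,0.4,0,0.3],
    [0,0,0,-0.07,0.6,0,0.3],
    [0,0,0,-0.09,0.8,0,0.3],
    [0,0,0,-0.1,0.9,0,0.3],
  ],
)

```text
time_s: 14.0
tcp_pos: [525.3, 246.7, 208.9]
tool_rot: [-0.0, -0.079, 0.997, 0.0]
force: [-0.1, -0.4, -1.2]
opening: 45.7
grasp_force: 41.5
```

```bash
python3 - <<'E'
from h import *
s=manip.sense(); print(s['tcp_pos'],s['opening'],np.degrees(s['joints']).round(1),rot(s['tool_rot']).round(3).tolist())
c=cam('wrist');P=cloud(c); np.savez('w3.npz',img=c[0],P=P); cv2.imwrite('pics/w3.png',c[0][...,::-1])
print('blue',fitrect(P,c[0],88,105,(98,130),(380,640),(150,380)))
c=cam('side');P=cloud(c)
print('blue side',fitrect(P,c[0],88,105,(98,130),(380,640),(150,380)))
h=cv2.cvtColor(c[0],cv2.COLOR_RGB2HSV).astype(int)
m=(h[...,0]>105)&(h[...,0]<130)&(h[...,1]>60)&(P[...,2]>130)&(P[...,2]<230)&(abs(P[...,0]-530)<110)&(abs(P[...,1]-245)<80)
q=P[m]; print('carton z',np.percentile(q[:,2],[1,99]),np.percentile(q[:,0],[1,99]))
E
```

```text
[525.26229463 246.69709911 208.92264688] 45.68305620718417 [25.2 22.1  8.3 76.2  0.  16.1] [[-0.987, -0.158, -0.0], [-0.158, 0.987, 0.0], [0.0, 0.0, -1.0]]
blue (np.float64(96.3), 7143, array([512.2, 259.2]), array([181.7, 148.3]), 8.8)
blue side (np.float64(94.6), 1408, array([514.3, 262.5]), array([187.8, 150. ]), 9.4)
carton z [178.50294387 229.47152244] [464.46714189 576.47438901]
```

View pics/w3.png

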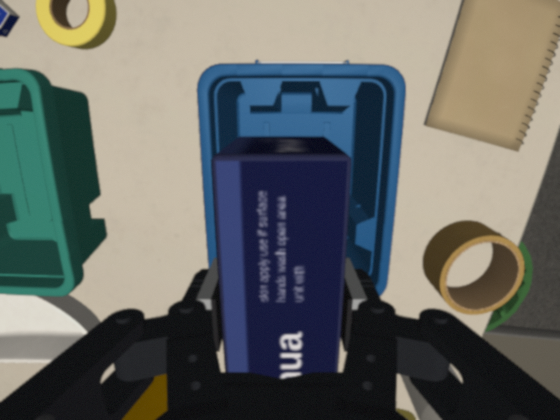

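The wrist view shows the carton aligned over the blue bin, which spans (200..405, 65..295). The bin shifted about 4 mm, which I've allowed for. I'll lower the carton.

>>> move_arm(
  motion=[
    [0,0,0,-0.016,0.073,0,0.3],
    [0,0,0,-0.016,0.073,0.1,0.3],
    [0,0,0,-0.016,0.073,0.2,0.3],
    [0,0,0,-0.016,0.073,0.3,0.3],
    [0,0,0,-0.016,0.073,0.4,0.3],
  ],
)

```text
time_s: 14.72
tcp_pos: [526.8, 259.5, 128.4]
tool_rot: [0.0, -0.078, 0.997, 0.0]
force: [0.2, 0.6, -1.3]
opening: 45.5
grasp_force: 41.5
```

>>> move_arm(
  motion=[
    [0,0,0,0,0,0.08,0.3],
    [0,0,0,0,0,0.16,0.3],
    [0,0,0,0,0,0.24,0.3],
    [0,0,0,0,0,0.32,0.3],
    [0,0,0,0,0,0.38,0.3],
  ],
)

```text
time_s: 15.35
tcp_pos: [526.3, 259.8, 51.9]
tool_rot: [-0.0, -0.078, 0.997, -0.0]
force: [1.1, 1.2, -1.0]
opening: 45.4
grasp_force: 41.5
```

>>> move_arm(
  motion=[
    [0,0,0,0,0,0.03,0.3],
    [0,0,0,0,0,0.05,0.3],
    [0,0,0,0,0,0.065,0.3],
    [0,0,0,0,0,0.075,0.3],
    [0,0,0,0,0,0.08,0.3],
  ],
)

```text
time_s: 15.98
tcp_pos: [526.6, 260.0, 37.0]
tool_rot: [0.0, -0.078, 0.997, 0.0]
force: [0.6, -0.5, -0.6]
opening: 45.2
grasp_force: 41.5
```

>>> move_arm(
  motion=[
    [0,0,0,0,0,0.003,0.3],
    [0,0,0,0,0,0.006,0.3],
    [0,0,0,0,0,0.006,0.3],
  ],
)

```text
time_s: 16.35
tcp_pos: [526.6, 260.0, 36.7]
tool_rot: [0.0, -0.078, 0.997, 0.0]
force: [-5.8, -1.8, 12.9]
opening: 45.1
grasp_force: 43.2
```

>>> move_arm(
  motion=[
    [0,0,0,0,0,0,0.55],
    [0,0,0,0,0,0,0.65],
    [0,0,0,0,0,0,0.65],
    [0,0,0,0,0,-0.2,0.65],
    [0,0,0,0,0,-0.5,0.65],
  ],
)

```text
time_s: 16.98
tcp_pos: [525.4, 259.4, 135.5]
tool_rot: [-0.002, -0.078, 0.997, -0.001]
force: [1.4, 0.7, 0.2]
opening: 55.6
grasp_force: 0.0
```

>>> move_arm(
  motion=[
    [0,0,0,0,-0.1,-0.3,0.7],
    [0,0,0,0,-0.2,-0.5,0.7],
    [0,0,0,0,-0.35,-0.65,0.7],
    [0,0,0,0,-0.5,-0.65,0.7],
    [0,0,0,0,-0.5,-0.65,0.7],
  ],
)

```text
time_s: 17.6
tcp_pos: [542.5, 159.7, 266.1]
tool_rot: [0.0, -0.077, 0.997, -0.0]
force: [-0.0, -0.0, -1.0]
opening: 59.9
grasp_force: 0.0
```

```bash
python3 - <<'E'
from h import *
s=manip.sense(); print(s['time_s'],s['tcp_pos'])
c=cam('wrist');P=cloud(c); np.savez('w4.npz',img=c[0],P=P); cv2.imwrite('pics/w4.png',c[0][...,::-1])
print('blue',fitrect(P,c[0],88,105,(98,130),(380,640),(150,380)))
print('green',fitrect(P,c[0],88,105,(68,98),(400,720),(-140,140)))
m=(P[...,2]>60)&(P[...,2]<74)&(abs(P[...,0]-526)<80)&(abs(P[...,1]-261)<35)
q=P[m]; print('carton',np.median(q[:,2]),cv2.minAreaRect(q[:,:2].astype(np.float32)))
c=cam('side');P=cloud(c)
print('side blue',fitrect(P,c[0],88,105,(98,130),(380,640),(150,380)))
print('side green',fitrect(P,c[0],88,105,(68,98),(420,700),(-120,120)))
E
```

```text
17.6 [542.52915854 159.65958321 266.06495442]
blue (np.float64(96.1), 6587, array([515.1, 259.5]), array([189.1, 149.5]), 9.2)
green (np.float64(96.1), 6878, array([554.9,  -4.2]), array([188.9, 149.6]), 9.0)
carton 69.53822616029132 ((525.5921630859375, 255.3900146484375), (156.680419921875, 70.3686752319336), 4.252798557281494)
side blue (np.float64(94.6), 1416, array([514.5, 262.8]), array([188.2, 150.8]), 9.5)
side green (np.float64(94.0), 698, array([554.6,  -1.5]), array([187.9, 151. ]), 9.8)
```

View pics/w4.png

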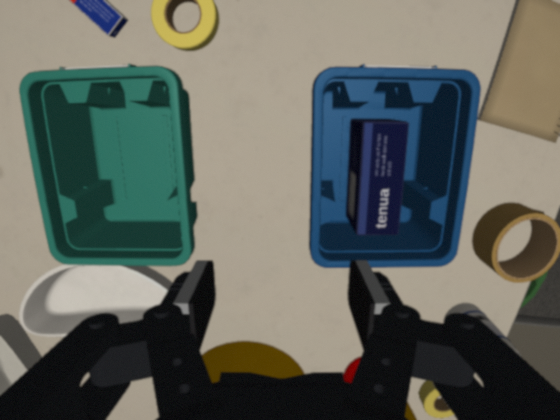

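The wrist view shows the carton on the blue bin's floor at (378,178), clear of the columns. The green bin is at (108,165) and the dish is clear of it. I'll regrip the green bin.

>>> move_arm(
  motion=[
    [0,0,0,0,-0.15,0,0.6],
    [0,0,0,0.02,-0.35,0,0.6],
    [0,0,0,0.04,-0.6,0,0.5],
    [0,0,0,0.06,-0.8,0,0.5],
    [0,0,0,0.067,-0.9,0,0.5],
  ],
)

```text
time_s: 18.32
tcp_pos: [557.0, -19.6, 265.5]
tool_rot: [-0.0, -0.078, 0.997, 0.0]
force: [-0.2, -0.2, 0.0]
opening: 42.7
grasp_force: 0.0
```

>>> move_arm(
  motion=[
    [0,0,0,0,-0.15,0,0.5],
    [0,0,0,0,-0.274,0.15,0.5],
    [0,0,0,0,-0.274,0.35,0.5],
    [0,0,0,0,-0.274,0.55,0.5],
    [0,0,0,0,-0.274,0.65,0.5],
  ],
)

```text
time_s: 18.95
tcp_pos: [564.7, -71.6, 133.4]
tool_rot: [-0.001, -0.079, 0.997, 0.0]
force: [0.1, -0.6, 1.2]
opening: 42.6
grasp_force: 0.0
```

>>> move_arm(
  motion=[
    [0,0,0,0,0,0.06,0.45],
    [0,0,0,0,0,0.14,0.4],
    [0,0,0,0,0,0.22,0.4],
    [0,0,0,0,0,0.29,0.4],
    [0,0,0,0,0,0.32,0.35],
  ],
)

```text
time_s: 19.58
tcp_pos: [565.2, -72.8, 70.8]
tool_rot: [-0.0, -0.078, 0.997, 0.0]
force: [0.1, 0.4, -0.6]
opening: 29.9
grasp_force: 0.0
```

>>> move_arm(
  motion=[
    [0,0,0,0,0,0,0.2],
    [0,0,0,0,0,0,0.1],
    [0,0,0,0,0,0,0],
    [0,0,0,0,0,0,0],
    [0,0,0,0,0,0,0],
  ],
  force=70,
)

```text
time_s: 20.2
tcp_pos: [566.1, -72.8, 72.7]
tool_rot: [0.001, -0.078, 0.997, 0.0]
force: [-2.4, -1.2, 5.6]
opening: 8.8
grasp_force: 68.3
```

>>> move_arm(
  motion=[
    [0,0,0,0,0,-0.05,0],
    [0,0,0,0,0,-0.2,0],
    [0,0,0,0,0,-0.4,0],
    [0,0,0,0,0,-0.6,0],
    [0,0,0,0,0,-0.8,0],
  ],
)

```text
time_s: 20.82
tcp_pos: [565.5, -72.9, 234.0]
tool_rot: [0.0, -0.078, 0.997, -0.0]
force: [0.6, -0.5, -1.1]
opening: 8.5
grasp_force: 68.1
```

>>> move_arm(
  motion=[
    [0,0,-0.02,0,0.1,0,0],
    [0,0,-0.045,0,0.2,0,0],
    [0,0,-0.07,0,0.3,0,0],
    [0,0,-0.1,0,0.42,0,0],
    [0,0,-0.125,0,0.51,0,0],
  ],
)

```text
time_s: 21.45
tcp_pos: [549.5, 28.7, 232.6]
tool_rot: [0.0, -0.457, 0.89, -0.0]
force: [-0.5, 0.5, -1.5]
opening: 7.8
grasp_force: 68.1
```

>>> move_arm(
  motion=[
    [0,0,-0.025,-0.073,0.072,0,0],
    [0,0,-0.05,-0.146,0.144,0,0],
    [0,0,-0.075,-0.219,0.216,0,0],
    [0,0,-0.1,-0.292,0.288,0,0],
    [0,0,-0.125,-0.363,0.36,0,0],
  ],
)

```text
time_s: 22.08
tcp_pos: [534.0, 129.6, 232.6]
tool_rot: [-0.0, 0.762, -0.647, 0.0]
force: [0.7, -0.4, -1.2]
opening: 7.7
grasp_force: 68.2
```

>>> move_arm(
  motion=[
    [0,0,-0.025,-0.1,0,0,0],
    [0,0,-0.05,-0.2,0,0,0],
    [0,0,-0.075,-0.3,0,0,0],
    [0,0,-0.1,-0.41,0,0,0],
    [0,0,-0.125,-0.511,0,0,0],
  ],
)

```text
time_s: 22.7
tcp_pos: [518.0, 230.6, 232.5]
tool_rot: [-0.0, 0.952, -0.307, 0.0]
force: [0.2, -0.5, -2.2]
opening: 7.9
grasp_force: 68.2
```

>>> move_arm(
  motion=[
    [0,0,-0.025,-0.07,-0.07,0,0],
    [0,0,-0.05,-0.14,-0.14,0,0],
    [0,0,-0.075,-0.22,-0.22,0,0],
    [0,0,-0.105,-0.3,-0.3,0,0],
    [0,0,-0.125,-0.36,-0.363,0,0],
  ],
)

```text
time_s: 23.32
tcp_pos: [502.3, 331.8, 232.5]
tool_rot: [-0.0, 0.997, 0.081, 0.0]
force: [-0.1, 0.5, -1.4]
opening: 8.4
grasp_force: 68.2
```

```bash
cat > look.py <<'E'
from h import *
s=manip.sense(); z=s['tcp_pos'][2]
print(s['time_s'],s['tcp_pos'],s['force'],s['opening'],np.degrees(s['joints']).round(1),rot(s['tool_rot']).round(3).tolist())
for n in ('wrist','side'):
    c=cam(n);P=cloud(c);np.savez(n+'L.npz',img=c[0],P=P); cv2.imwrite(f'pics/{n}L{s["time_s"]:.1f}.png',c[0][...,::-1])
    h=cv2.cvtColor(c[0],cv2.COLOR_RGB2HSV).astype(int)
    m=(h[...,0]>68)&(h[...,0]<98)&(h[...,1]>100)&(P[...,2]>z+24-14)&(P[...,2]<z+24+8)&(P[...,0]>380)&(P[...,0]<660)&(P[...,1]>140)&(P[...,1]<400)
    q=P[m]; a=np.radians(9.1); u=q[:,:2]@[np.cos(a),np.sin(a)]; v=q[:,:2]@[-np.sin(a),np.cos(a)]
    print(n,len(q),'u',np.percentile(u,[.5,99.5]).round(1),'v',np.percentile(v,[.5,99.5]).round(1))
    for lo in range(90,270,20):
        k=(v>=lo)&(v<lo+20)
        if k.sum()>20: print('   v',lo,k.sum(),'ztop %.1f'%np.percentile(q[k,2],97))
    if n=='side' : print(fitrect(P,c[0],88,102,(98,130),(380,640),(150,380)))
    if len(q)>50: print(cv2.minAreaRect(q[:,:2].astype(np.float32)))
E
python3 look.py
```

```text
23.325 [502.32369912 331.77394796 232.51530652] [-0.05013874  0.48417014 -1.40979647] 8.394265157594832 [  33.4   24.7   15.5   80.8   -0.  -155.9] [[0.987, 0.162, 0.001], [0.162, -0.987, 0.0], [0.001, -0.0, -1.0]]
wrist 16164 u [485.1 644.2] v [107.7 252.7]
   v 90 189 ztop 249.7
   v 110 626 ztop 249.0
   v 130 132 ztop 251.7
   v 150 1286 ztop 252.9
   v 170 1450 ztop 254.2
   v 190 1623 ztop 255.2
   v 210 1823 ztop 256.4
   v 230 6789 ztop 257.9
   v 250 2246 ztop 258.1
((519.2978515625, 277.6834411621094), (191.5, 139.4232940673828), 23.06466293334961)
side 1550 u [456.3 642.2] v [109.4 256.7]
   v 110 215 ztop 248.4
   v 130 45 ztop 249.8
   v 150 57 ztop 251.0
   v 170 65 ztop 252.8
   v 190 61 ztop 253.9
   v 210 70 ztop 254.7
   v 230 202 ztop 256.5
   v 250 820 ztop 256.3
(np.float64(94.7), 973, array([514.2, 264.1]), array([188.1, 147.8]), 9.5)
((513.7471923828125, 267.531982421875), (187.1870574951172, 148.72109985351562), 9.353504180908203)
```

>>> move_arm(
  motion=[
    [-0.003,0,0,0.003,0.01,0,0],
    [-0.006,0,0,0.003,0.01,0.06,0],
    [-0.009,0,0,0.003,0.01,0.13,0],
    [-0.009,0,0,0.003,0.01,0.2,0],
    [-0.009,0,0,0.003,0.01,0.25,0],
  ],
)

```text
time_s: 24.05
tcp_pos: [503.1, 328.8, 180.3]
tool_rot: [0.028, 0.997, 0.078, 0.002]
force: [0.4, -0.1, -1.2]
opening: 8.1
grasp_force: 68.2
```

>>> move_arm(
  motion=[
    [0,0,0,0,0,0,0],
    [0,0,0,0,0,0,0],
  ],
)

```text
time_s: 24.3
tcp_pos: [503.6, 329.1, 182.2]
tool_rot: [0.028, 0.997, 0.078, 0.002]
force: [0.8, -0.5, -1.0]
opening: 8.2
grasp_force: 68.3
```

```bash
python3 look.py; ls pics
```

```text
24.3 [503.61948214 329.07658537 182.19092744] [ 0.82197698 -0.49937618 -1.03937808] 8.15480186856452 [  34.7   26.4   10.8   75.8   -2.9 -154.3] [[0.988, 0.156, 0.009], [0.156, -0.986, -0.055], [0.001, 0.056, -0.998]]
wrist 17633 u [483.5 644.7] v [106.1 251. ]
   v 90 1299 ztop 206.7
   v 110 661 ztop 205.1
   v 130 310 ztop 207.2
   v 150 1329 ztop 207.4
   v 170 1519 ztop 207.5
   v 190 1716 ztop 207.6
   v 210 1841 ztop 207.6
   v 230 8024 ztop 207.7
   v 250 934 ztop 208.8
((527.6345825195312, 268.7150573730469), (167.12667846679688, 161.6220245361328), 8.643863677978516)
side 1730 u [456.6 641.9] v [105.7 252.9]
   v 90 253 ztop 205.8
   v 110 214 ztop 206.1
   v 130 59 ztop 206.4
   v 150 66 ztop 206.0
   v 170 68 ztop 206.8
   v 190 72 ztop 206.7
   v 210 85 ztop 206.5
   v 230 421 ztop 206.7
   v 250 492 ztop 205.8
(np.float64(94.8), 875, array([512.5, 273.7]), array([187.8, 128.4]), 9.5)
((514.94580078125, 262.67236328125), (187.72592163085938, 151.05567932128906), 8.968887329101562)
map.png
s1.png
scene0.png
side0.png
sideL23.3.png
sideL24.3.png
w1.png
w2.png
w3.png
w4.png
wristL23.3.png
wristL24.3.png
```

>>> move_arm(
  motion=[
    [0,0,0,0,0,0.03,0],
    [0,0,0,0,0,0.07,0],
    [0,0,0,0,0,0.1,0],
    [0,0,0,0,0,0.13,0],
    [0,0,0,0,0,0.15,0],
  ],
)

```text
time_s: 25.02
tcp_pos: [503.6, 327.3, 151.3]
tool_rot: [0.028, 0.997, 0.078, 0.002]
force: [0.1, 1.2, -2.3]
opening: 8.6
grasp_force: 68.2
```

```bash
python3 look.py
```

```text
25.025 [503.61411678 327.2793616  151.30424394] [ 0.05317747  1.20347795 -2.34594849] 8.598891982398829 [  34.6   26.8    7.    71.6   -2.9 -154.4] [[0.988, 0.156, 0.009], [0.156, -0.986, -0.056], [-0.0, 0.057, -0.998]]
wrist 17625 u [483.1 644.4] v [104.7 249.2]
   v 90 1975 ztop 175.8
   v 130 417 ztop 176.5
   v 150 1347 ztop 176.6
   v 170 1516 ztop 176.6
   v 190 1740 ztop 176.6
   v 210 1847 ztop 176.7
   v 230 8777 ztop 176.7
((534.73046875, 259.808837890625), (157.0655975341797, 170.50033569335938), 0.24230457842350006)
side 1581 u [456.1 641.8] v [104.4 251.2]
   v 90 288 ztop 174.6
   v 110 88 ztop 175.6
   v 130 69 ztop 175.5
   v 150 64 ztop 175.3
   v 170 72 ztop 175.3
   v 190 72 ztop 175.4
   v 210 76 ztop 175.2
   v 230 757 ztop 175.3
   v 250 95 ztop 175.2
(np.float64(94.6), 866, array([502.9, 308.1]), array([194.2,  80.4]), 19.5)
((514.1051025390625, 263.1630859375), (187.1829376220703, 152.38356018066406), 9.540939331054688)
```

>>> move_arm(
  motion=[
    [0,0,0,0,-0.005,0.006,0],
    [0,0,0,0,-0.008,0.012,0],
    [0,0,0,0,-0.008,0.016,0],
    [0,0,0,0,-0.008,0.018,0],
    [0,0,0,0,-0.008,0.018,0],
  ],
)

```text
time_s: 25.75
tcp_pos: [503.5, 328.8, 148.2]
tool_rot: [0.028, 0.997, 0.078, 0.002]
force: [-1.1, 1.0, 0.4]
opening: 7.9
grasp_force: 68.4
```

>>> move_arm(
  motion=[
    [0,0,0,0,0,0.003,0],
    [0,0,0,0,0,0.005,0],
    [0,0,0,0,0,0.006,0],
  ],
)

```text
time_s: 26.12
tcp_pos: [503.5, 329.2, 148.1]
tool_rot: [0.028, 0.997, 0.079, 0.003]
force: [-5.0, 1.0, 16.0]
opening: 8.1
grasp_force: 70.6
```

```bash
python3 look.py
```

```text
26.125 [503.53197459 329.17305592 148.10077708] [-5.0088532   1.0262297  15.96378832] 8.099559075377407 [  34.7   26.9    6.7   71.1   -2.9 -154.3] [[0.988, 0.156, 0.01], [0.157, -0.986, -0.054], [0.001, 0.055, -0.998]]
wrist 17575 u [483.7 644.6] v [107.4 251.1]
   v 90 1100 ztop 173.5
   v 110 838 ztop 172.2
   v 130 268 ztop 173.8
   v 150 1359 ztop 173.9
   v 170 1519 ztop 173.8
   v 190 1731 ztop 173.7
   v 210 1858 ztop 173.7
   v 230 7913 ztop 173.7
   v 250 989 ztop 174.6
((535.1537475585938, 261.5670471191406), (172.28033447265625, 156.12521362304688), 89.26996612548828)
side 1631 u [456.4 642. ] v [106.2 253.2]
   v 90 198 ztop 172.6
   v 110 209 ztop 172.8
   v 130 64 ztop 173.1
   v 150 66 ztop 173.0
   v 170 69 ztop 172.7
   v 190 73 ztop 172.8
   v 210 79 ztop 172.8
   v 230 397 ztop 172.7
   v 250 476 ztop 172.1
(np.float64(94.6), 852, array([503. , 310.4]), array([192.6,  73.8]), 18.6)
((514.3617553710938, 263.6958923339844), (187.25523376464844, 150.07083129882812), 9.298872947692871)
```

It's level and seated, with the rim at 172 mm. I'll release and withdraw.

>>> move_arm(
  motion=[
    [0,0,0,0,0,0,0.15],
    [0,0,0,0,0,0,0.3],
    [0,0,0,0,0,0,0.4],
    [0.005,0,0,0,0,-0.05,0.4],
    [0.009,0,0,0,0,-0.2,0.5],
  ],
)

```text
time_s: 26.85
tcp_pos: [502.6, 330.5, 186.7]
tool_rot: [-0.001, 0.997, 0.078, -0.001]
force: [0.6, 0.4, 0.0]
opening: 42.6
grasp_force: 0.0
```

>>> move_arm(
  motion=[
    [0,0,0,0,0,-0.2,0.5],
    [0,0,0,0,0,-0.4,0.5],
    [0,0,0,0,0,-0.6,0.5],
    [0,0,0,0,0,-0.6,0.5],
    [0,0,0,0,0,-0.6,0.5],
  ],
)

```text
time_s: 27.48
tcp_pos: [503.2, 330.8, 306.6]
tool_rot: [-0.0, 0.997, 0.078, -0.0]
force: [-0.6, 0.8, -1.0]
opening: 43.1
grasp_force: 0.0
```

```bash
python3 - <<'E'
from h import *
s=manip.sense(); print(s['time_s'],s['tcp_pos'],s['force'])
c=cam('wrist');P=cloud(c); print('green',fitrect(P,c[0],165,182,(68,98),(380,660),(140,400)))
a,b=c[0],None
c=cam('side');P=cloud(c); print('side',fitrect(P,c[0],165,182,(68,98),(380,660),(140,400)))
h=cv2.cvtColor(c[0],cv2.COLOR_RGB2HSV).astype(int)
m=(h[...,0]>68)&(h[...,0]<98)&(h[...,1]>100)&(P[...,2]>160)&(P[...,2]<182)&(abs(P[...,1]-262)<110)
q=P[m]; an=np.radians(9.2)
for nm,w in(('u',q[:,:2]@[np.cos(an),np.sin(an)]),('v',q[:,:2]@[-np.sin(an),np.cos(an)])):
    print(nm,[(int(l),round(float(np.percentile(q[(w>=l)&(w<l+25),2],97)),1)) for l in np.arange(w.min(),w.max()-10,25) if ((w>=l)&(w<l+25)).sum()>20])
s0=np.load('scene0.npz')
d=cam('scene')
cv2.imwrite('pics/fin.png',np.vstack([np.hstack([cv2.resize(a,(400,300)),cv2.resize(c[0],(400,300))]),np.hstack([d[0][100:340,130:430],s0['img'][100:340,130:430]])[:, :600].repeat(1,0) if 0 else cv2.resize(np.hstack([d[0][100:340,130:430],s0['img'][100:340,130:430]]),(800,300))])[...,::-1])
E
```

```text
27.475 [503.19384943 330.77326827 306.62100933] [-0.57589313  0.76112947 -0.98573856]
green (np.float64(172.3), 7325, array([516.1, 260.5]), array([189.3, 147.9]), 8.6)
side (np.float64(170.7), 1397, array([514.6, 262.8]), array([187.9, 150.9]), 8.8)
u [(456, 172.6), (481, 172.3), (506, 172.4), (531, 172.3), (556, 172.7), (581, 172.4), (606, 172.4), (631, 172.6)]
v [(101, 172.2), (126, 172.6), (151, 172.9), (176, 172.5), (201, 172.6), (226, 172.5)]
```

View pics/fin.png

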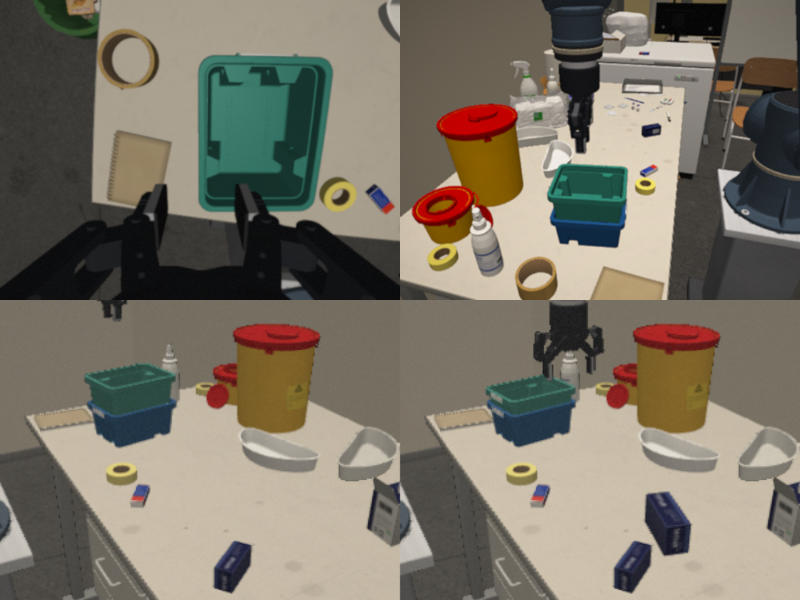

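The green bin stands level on the blue one, with its rim at 172 mm and its two-column label end now away from the robot. The dish, roll and strip box are unmoved. I'll hand in.

```bash
python3 -c "
from rig import workorder
print(workorder.close_job())"
```

```text
the job is handed in; nothing more can be done
None
```

The job is handed in, with no verdict returned: the carton is on the blue bin's floor, the green bin stands level on the ledges turned half a turn, nothing else on the desk was disturbed, and it took about 28 s.

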